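# File back into the full caddy

## Robot

A 6-joint arm with a two-finger parallel gripper is mounted at the origin on the work surface. World frame = base frame: x ahead of the robot, y to its left, z up, the work surface at z = 0. Lengths are in m, angles in rad, forces in N, time in s.
With the tool pointing down it reaches from about 0.35 to 0.85 m from the base axis. Payload 8.1 kg.
Tool frame: the origin (TCP) lies midway between the tips of the shut fingers; the grasp point (between the pads) lies 19 mm behind it; z points along the fingers, y is the direction in which the jaws open and shut (so a half turn about z gives the same grasp; the last joint's range is limited). The gripper opens to 93 mm and grips with 3 to 60 N. Pads are 15 mm wide; open, the fingers measure 128 mm over their backs; the gripper's body (75 mm by 188 mm) begins 65 mm behind the grasp point.
Start: joints at [1.262, 0.13, 1.488, -0, 1.523, -0.085], TCP at [0.133, 0.585, 0.219] pointing down, gripper open.
Joint ranges: [-2.96, 2.96], [-0.89, 2.26], [0.02, 2.5], [-1.34, 4.48], [0, 2.73], [-2.66, 2.66]. Speed limits (rad/s): [2.39, 2.39, 2.79, 3.14, 3.14, 3.14].

## Interface

Orientations are given as a rotation vector (axis times angle).
In Python, from plant import robot, optics, ticket gives the robot as it stands.
- The arm moves only by the tool send_rows, never from a script. Its argument "targets" is a list of rows, each a list of 3 entries, a list of its own where there are three numbers: the opening, from -1 (shut) to 1 (fully open), then the shift along the tool's x, y, z in mm, then the turn about the tool's z in rad. A call has 1 to 12 rows; each row shifts and turns the commanded pose from where the row before left it, along the tool's axes as they then stand; what a row does not reach is not made up. A row lasts 1/10 s, in which the tool goes at most 50 mm and 8.59 degrees, less where a joint would pass 70% of its speed; a pose out of reach is approached as far as the arm can. A call with a gripper value outside its range is refused whole. The fingers move at their own pace and stop on an object; "newtons" is the grip in N (left out, the last holds). Time passes only in rows, so rows that do not move let the fingers close. It gives the time, the measured TCP pose, the force and the opening at its end, in the units of the state.
- robot.read_state(): the state, without advancing time (a new reading comes with each control period).
- optics.read_camera(name): name is "side" or "top" or "wrist"; returns a dict with "color" (420x560x3 uint8, red, green, blue), "K" (3x3 intrinsics, pixels), "position" and "orientation" of the camera in the world. Camera axes: x right, y up, looking along -z (the intrinsics and any distortion apply to the point x, -y, -z); pixel columns grow to the right and rows downward; lengths in m; the calibration is good to about 2 mm. The wrist camera is an equidistant fisheye: a pixel r from the principal point sees the ray r / f radians off the axis. A picture is of the moment at which its call begins. There is no depth.
- ticket.close_job(): hands the job in, once; it reports no verdict.
Trained networks look in the newest picture that a camera, given by its name, has taken for a name from the list of things; names that differ only in an ending like _2 or _b are one class to them, and where a whole thing is asked for, a point or a joint stands for the part that bears it (a point fixed in the world has none). Each returns a list of dicts, best first, with "confidence" (0 to 1); they miss things now and then, are a little off and sometimes report something else, mostly with a low value. They report only what shows in the picture. A call takes as long as a camera call. They do not tell look-alikes from the thing itself.
- optics.cut_out(camera, name): "region" (420x560 bool, what is visible of it) and "point" ([column, row] in pixels, amid what is visible of it).
The state is a dict: "t": time; "q": joint angles; "dq": joint speeds; "joint_torque": joint torques, N m; "tool_pos": TCP position; "orientation": TCP orientation; "force": force on the tool from outside, world axes, zero at the start; "wrist_torque": the same for the moment, N m; "opening": finger opening in m.
Only numpy, scipy, OpenCV 4.12 (cv2) and the standard library are available. Lean on these libraries where they do the work, as an engineer would, in place of code of your own. Each camera call takes 0.05 s, during which the arm holds its last target.

## Task

Take the long straight nail file out of the wooden stand and lower it, upright, into the middle compartment of the white caddy, between the two short boards that lean apart there, gently nudging them aside. Set it fully down on the compartment's floor before letting go; the two short boards must stay standing in that compartment.

Things in the scene. Friction and masses are not known exactly. Their poses are not given: they have to be found in the camera images.
- file: Long straight nail file, 178 x 20 x 9 mm, ~40 g, grey faces, white core. Starts upright in one of 3 slots (40 mm deep, 1 mm play, floor 10 mm above table, 55 mm apart along the file's y) of a fixed wooden stand 50 mm high; the others hold a short file (110 mm) and broad brush (120 mm); order varies. Origin: centre of lower end; x through thickness (pinch so), y across width, z up its length.
- caddy: White tool caddy, fixed, 52 (x) by 136 (y) by 80 mm high; 3 compartments in a row along y, each 44 (x) by about 40 mm (y) inside; floor and walls 4 mm thick. The middle one, with the two short boards, is centred on the caddy. The outer two hold fixed thin sticks and rods up to 110 mm above the table. Origin: centre of underside, z up.
- board_a: Short loose abrasive board, 100 x 28 x 9 mm, 25 g. Stands in the caddy's middle compartment, foot near the middle of the floor, leaning 9 degrees to the caddy's +x side against the rim; top about 105 mm above the table. Slides aside easily as the file comes down between the boards. Origin: centre of lower end; x through thickness, z up its length.
- board_b: The like board, leaning to the caddy's -x side, so that the two form a V, about 25 mm wide at the rim and nearly closed at the floor. Origin and axes as for board_a.
Mind the look-alikes: they are no part of the job. Leave any purple or turquoise look-alike of the board_a alone.

How it is judged:
By the outcome, as a careful person would: the job done as asked, in the order asked, and still so for the second after the job is handed in, with the robot touching nothing.
It also fails if it takes over 48 s, if anything falls off the work surface, if the arm or the gripper's body presses on something with over 40 N, if the wrist force passes 120 N, or if a joint passes its speed limit or range.

## Working session

There is one attempt and no reset: what is moved stays moved. The work goes in short steps, Python scripts to look and compute and a tool call to move; the robot and the scene stay as the last step left them, time stands still between calls to the robot, and variables do not carry over. Pictures are saved under pics/ and viewed, and the job is handed in when it is done.

Besides the shell and the picture viewer there is one more tool, called after "Emit:" in YAML: its name, and indented under it one key for each argument. send_rows: Moves the arm, as the interface text tells. Its arguments: {"type":"object","properties":{"targets":{"type":"array","items":{"type":"array"}},"newtons":{"type":"number"}},"required":["targets"]}

```bash
mkdir -p pics; ls
cat > h.py <<'E'
import numpy as np,cv2
from scipy.spatial.transform import Rotation as R
from plant import robot,optics,ticket
def cam(n,save=None):
    c=optics.read_camera(n)
    if save: cv2.imwrite('pics/'+save,c['color'][:,:,::-1])
    return c
def rot(c):
    o=np.array(c['orientation'],float)
    return R.from_rotvec(o).as_matrix() if o.size==3 else o.reshape(3,3)
def proj(c,P):
    P=np.atleast_2d(P);p=(P-np.array(c['position']))@rot(c)
    p=p*[1,-1,-1];K=np.array(c['K']);return np.c_[K[0,0]*p[:,0]/p[:,2]+K[0,2],K[1,1]*p[:,1]/p[:,2]+K[1,2]]
def ray(c,uv):
    K=np.array(c['K']);d=np.array([(uv[0]-K[0,2])/K[0,0],-(uv[1]-K[1,2])/K[1,1],-1.]);d=rot(c)@d
    return np.array(c['position']),d/np.linalg.norm(d)
def atz(c,uv,z):
    o,d=ray(c,uv);return o+d*(z-o[2])/d[2]
def tri(c1,u1,c2,u2):
    o1,d1=ray(c1,u1);o2,d2=ray(c2,u2)
    A=np.c_[d1,-d2];s=np.linalg.lstsq(A,o2-o1,rcond=None)[0]
    a=o1+s[0]*d1;b=o2+s[1]*d2;return (a+b)/2,np.linalg.norm(a-b)
E
python3 - <<'E'
from h import *
print(robot.read_state())
for n in ['side','top','wrist']:
    c=cam(n,n+'0.png')
    print(n,c['position'],c['orientation'],np.array(c['K']).tolist(),[k for k in c])
    for t in ['file','caddy','board_a']:
        print(n,t,[(round(d['confidence'],2),np.round(d['point']),int(d['region'].sum())) for d in optics.cut_out(n,t)])
E
```

```text
pics
{'t': 0.0, 'q': array([ 1.26158286e+00,  1.31141744e-01,  1.48926838e+00, -2.31616643e-05,
        1.52299835e+00, -8.54110509e-02]), 'dq': array([ 0.00115921, -0.00130063, -0.00057587, -0.00055527,  0.00015728,
       -0.00099099]), 'joint_torque': array([-1.97174755e-03, -5.59823048e+01, -4.91766465e+01,  7.65286759e-02,
        3.49283824e-02, -1.99185370e-04]), 'tool_pos': array([0.13298374, 0.58449708, 0.21760503]), 'orientation': array([-3.50775678e-01, -3.12161161e+00,  2.80377793e-03]), 'force': array([ 0.03768411, -0.11085265,  0.4090756 ]), 'wrist_torque': array([-0.00610419, -0.03316453, -0.02522847]), 'opening': 0.09299624269892706}
side [0.34514179 0.58496847 0.59368909] [ 0.1326968  -1.10502154 -2.67845696] [[420.4206489346695, 0.0, 279.35782673837844], [0.0, 420.4206489346695, 205.51000669346323], [0.0, 0.0, 1.0]] ['color', 'K', 'position', 'orientation']
side file [(0.51, array([277., 102.]), 246)]
side caddy [(0.8, array([249., 256.]), 2976)]
side board_a [(0.95, array([176., 252.]), 850), (0.75, array([318., 290.]), 925), (0.74, array([236., 232.]), 291), (0.74, array([255., 231.]), 195), (0.64, array([188., 335.]), 1255)]
top [0.38445405 0.06373582 1.06154757] [ 0.07452542 -0.07454255 -1.55278947] [[538.183676632694, 0.0, 280.05528666436834], [0.0, 538.183676632694, 217.93221399500973], [0.0, 0.0, 1.0]] ['color', 'K', 'position', 'orientation']
top file [(0.77, array([395., 187.]), 215)]
top caddy [(0.89, array([221., 201.]), 1949)]
top board_a [(0.92, array([223., 140.]), 771), (0.9, array([150., 185.]), 717), (0.83, array([220., 270.]), 746), (0.59, array([228., 197.]), 333), (0.46, array([232., 215.]), 132)]
wrist [0.06902073 0.59955696 0.38398137] [-0.20228594 -0.16215832  1.33987324] [[325.19226210127806, 0.0, 280.9885196869105], [0.0, 325.19226210127806, 208.59838572818848], [0.0, 0.0, 1.0]] ['color', 'K', 'position', 'orientation']
wrist file []
wrist caddy []
wrist board_a []
```

View pics/side0.png

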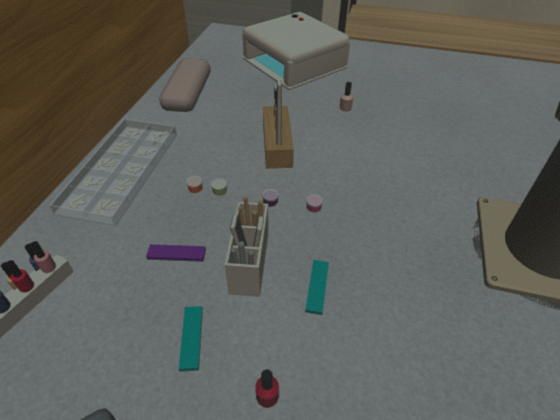

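View pics/top0.png

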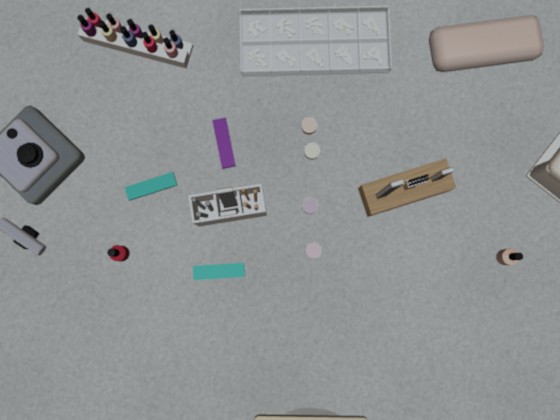

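Run:
```python
import cv2,numpy as np
s=cv2.imread('pics/side0.png');t=cv2.imread('pics/top0.png')
a=cv2.resize(s[40:200,180:400],None,fx=3.6,fy=3.6,interpolation=cv2.INTER_CUBIC);cv2.imwrite('pics/s1.png',a)
a=cv2.resize(t[130:260,320:480],None,fx=4.5,fy=4.5,interpolation=cv2.INTER_CUBIC);cv2.imwrite('pics/t1.png',a)
a=cv2.resize(t[150:260,160:290],None,fx=5,fy=5,interpolation=cv2.INTER_CUBIC);cv2.imwrite('pics/t2.png',a)
a=cv2.resize(s[180:330,170:340],None,fx=4,fy=4,interpolation=cv2.INTER_CUBIC);cv2.imwrite('pics/s2.png',a)
```

```text
(no output)
```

View pics/s1.png

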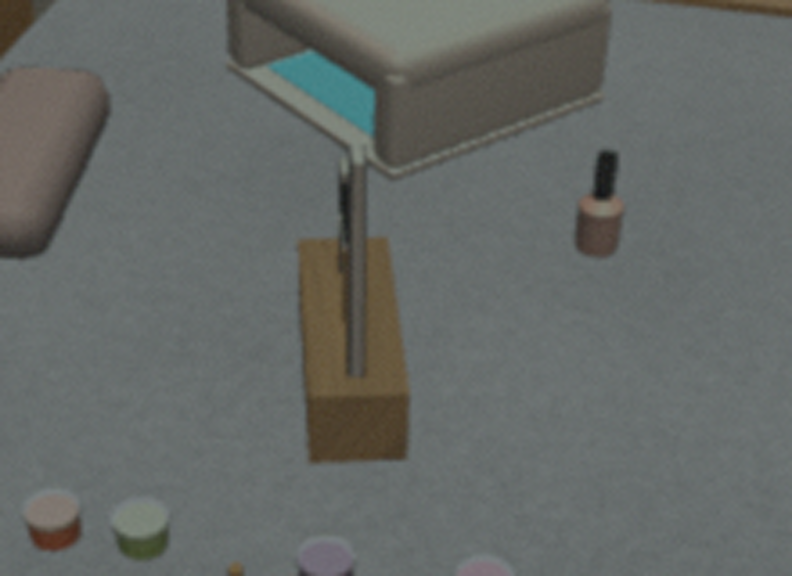

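View pics/t1.png

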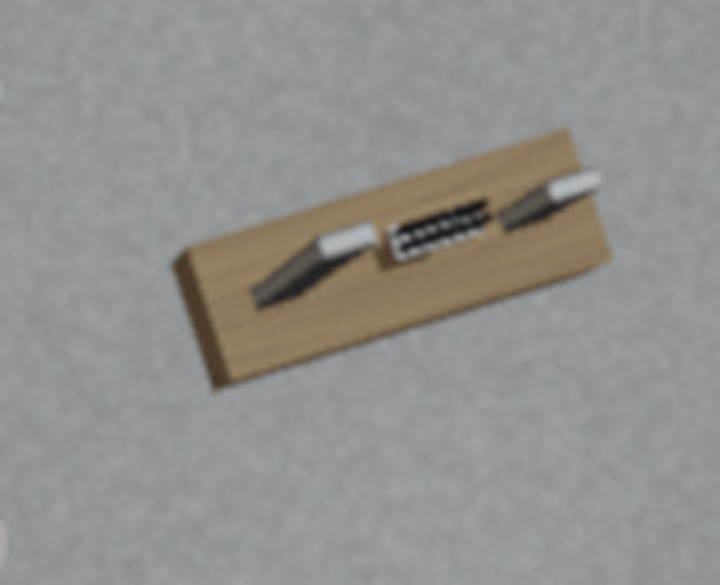

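View pics/t2.png

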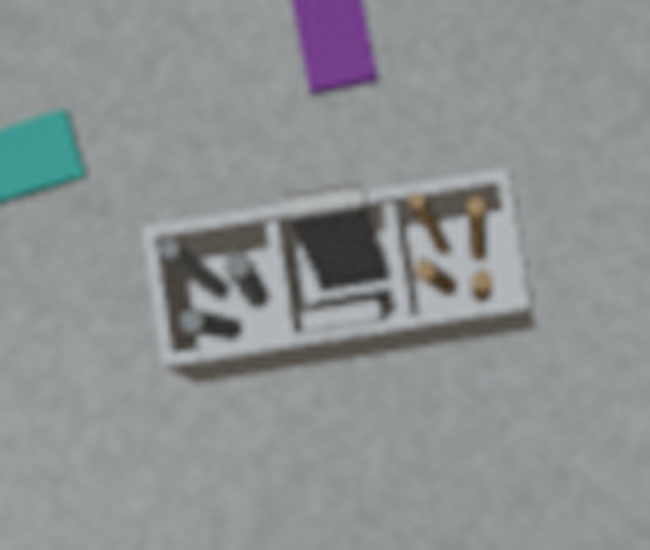

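View pics/s2.png

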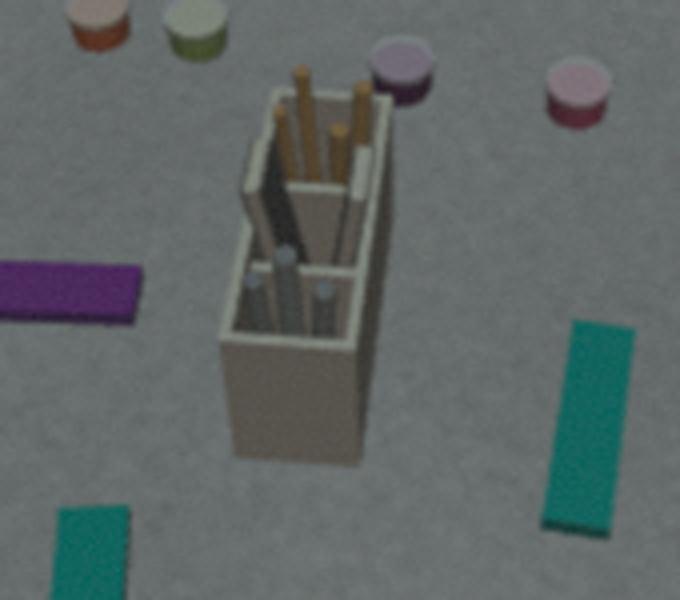

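```bash
cat > m.py <<'E'
from h import *
import sys
c=cam('top');s=cam('side')
f=lambda a,o,k:np.array(a,float)/k+np.array(o)-.5+.5/k
st=[atz(c,f(p,(320,130),4.5),.05)[:2] for p in [(190,250),(570,130),(610,262),(225,380)]]
st=np.array(st);print('stand',st.round(4).tolist(),st.mean(0),[np.linalg.norm(st[i]-st[i-1]).round(4) for i in range(4)])
e=(st[1]-st[0])+(st[2]-st[3]);print('ang',np.degrees(np.arctan2(e[1],e[0])))
ft=f((348,239),(320,130),4.5);P=atz(c,ft,.188);print('filetop top cam',P)
print('stand-slot pred',[ (st.mean(0)+k*e/np.linalg.norm(e)).round(4) for k in(-.055,0,.055)])
us=f((358,152),(180,40),3.6);print('side',atz(s,us,.188),tri(c,ft,s,us))
rt=f((576,183),(320,130),4.5);print('right obj at .12',atz(c,rt,.12))
ca=np.array([atz(c,f(p,(160,150),5),.08)[:2] for p in [(143,228),(503,170),(533,312),(165,363)]])
print('caddy',ca.round(4).tolist(),ca.mean(0),[np.linalg.norm(ca[i]-ca[i-1]).round(4) for i in range(4)])
e=(ca[1]-ca[0])+(ca[2]-ca[3]);print('ang',np.degrees(np.arctan2(e[1],e[0])))
cs=np.array([atz(s,f(p,(170,180),4),.08)[:2] for p in [(274,92),(393,96),(355,345),(221,337)]])
print('caddy side',cs.round(4).tolist(),cs.mean(0),[np.linalg.norm(cs[i]-cs[i-1]).round(4) for i in range(4)])
e=(cs[0]-cs[3])+(cs[1]-cs[2]);print('ang',np.degrees(np.arctan2(e[1],e[0])))
q=robot.read_state();print(q['tool_pos'],R.from_rotvec(q['orientation']).as_matrix().round(3))
E
python3 m.py
```

```text
stand [[0.5461, -0.0897], [0.6002, -0.2508], [0.5439, -0.267], [0.4912, -0.1046]] [ 0.5453476  -0.17800416] [np.float64(0.0569), np.float64(0.1699), np.float64(0.0586), np.float64(0.1708)]
ang -71.70773198132865
filetop top cam [ 0.52904832 -0.12640081  0.188     ]
stand-slot pred [array([ 0.5281, -0.1258]), array([ 0.5453, -0.178 ]), array([ 0.5626, -0.2302])]
side [ 0.53047763 -0.12839787  0.188     ] (array([ 0.52933719, -0.12602829,  0.18933915]), np.float64(0.0010257776430244985))
right obj at .12 [ 0.56412171 -0.23111757  0.12      ]
caddy [[0.5173, 0.2341], [0.541, 0.1022], [0.4886, 0.0901], [0.4676, 0.2244]] [0.50362001 0.16270789] [np.float64(0.0506), np.float64(0.1341), np.float64(0.0538), np.float64(0.136)]
ang -80.44682345144743
caddy side [[0.5419, 0.1029], [0.4916, 0.0918], [0.4691, 0.2231], [0.519, 0.2327]] [0.50540943 0.16264568] [np.float64(0.1318), np.float64(0.0516), np.float64(0.1333), np.float64(0.0508)]
ang -80.14490766543423
[0.13312603 0.58504767 0.21862953] [[-0.975  0.222 -0.   ]
 [ 0.222  0.975  0.   ]
 [ 0.    -0.    -1.   ]]
```

File = left grey piece in the top view (397,183): it triangulates to 0.189 m high; the right one (448,170) only fits 0.12 m, so it is the short file. I'm approaching now.

Emit:
send_rows:
  targets:
    - [1, [-22, -25, -15], 0]
    - [1, [-22, -25, -15], 0]
    - [1, [-22, -25, -10], 0]
    - [1, [-22, -25, 0], 0]
    - [1, [-22, -25, 0], 0]
    - [1, [-22, -25, 0], 0]
    - [1, [-22, -25, 0], 0]
    - [1, [-22, -25, 0], 0]
    - [1, [-22, -25, 0], 0]
    - [1, [-22, -25, 0], 0]
    - [1, [-22, -25, 0], 0]
    - [1, [-22, -25, 0], 0]

```text
t: 1.9
tool_pos: [0.3244, 0.2328, 0.2589]
orientation: [0.35, 3.121, 0.001]
force: [1.1, -0.6, -0.0]
opening: 0.093
```

Emit:
send_rows:
  targets:
    - [1, [-22, -25, 0], 0]
    - [1, [-22, -25, 0], 0]
    - [1, [-22, -25, 0], 0]
    - [1, [-22, -25, 0], 0]
    - [1, [-22, -25, 0], 0]
    - [1, [0, 0, 0], 0.147]
    - [1, [0, 0, 0], 0.147]
    - [1, [0, 0, 0], 0.147]
    - [1, [0, 0, 0], 0.147]
    - [1, [0, 0, 0], 0.147]
    - [1, [0, 0, 0], 0.147]
    - [1, [0, 0, 0], 0.147]

```text
t: 3.1
tool_pos: [0.4035, 0.0876, 0.2588]
orientation: [1.849, 2.539, 0.0]
force: [0.6, 0.5, -0.6]
opening: 0.0931
```

```bash
cat > where.py <<'E'
from h import *
import sys
tx,ty,ang,z=map(float,sys.argv[1:5])
q=robot.read_state();M=R.from_rotvec(q['orientation']).as_matrix()
d=M.T@(np.array([tx,ty,z])-q['tool_pos'])*1000
a=np.degrees(np.arctan2(M[1,1],M[0,1]))
da=(a-ang+90)%180-90
print('t',q['t'],'pos',q['tool_pos'].round(4),'yang',a.round(2),'need shift',d.round(1),'turn tool z',np.radians(da).round(4),'tilt',M[:,2].round(4),'F',q['force'].round(2),'q',q['q'].round(2),'open',q['opening'])
E
python3 where.py .5285 -.126 18.3 .25
```

```text
t 3.1 pos [0.4035 0.0876 0.2588] yang 17.87 need shift [-241.7   53.4    8.8] turn tool z -0.0075 tilt [ 3.e-04  0.e+00 -1.e+00] F [ 0.62  0.52 -0.57] q [ 0.09 -0.41  1.91 -0.    1.64 -0.22] open 0.09309193657857578
```

Emit:
send_rows:
  targets:
    - [1, [-30, 6.5, 0], -0.007]
    - [1, [-30, 6.5, 0], 0]
    - [1, [-30, 6.5, 0], 0]
    - [1, [-30, 6.5, 0], 0]
    - [1, [-30, 6.5, 0], 0]
    - [1, [-30, 6.5, 0], 0]
    - [1, [-30, 6.5, 0], 0]
    - [1, [-30, 6.5, 8], 0]
    - [1, [0, 0, 0], 0]

```text
t: 4.0
tool_pos: [0.5296, -0.126, 0.249]
orientation: [-1.835, -2.548, 0.002]
force: [-1.3, 0.4, -0.9]
opening: 0.0931
```

```bash
python3 where.py .5285 -.126 18.3 .25
python3 - <<'E'
from h import *
c=cam('wrist','w1.png');print(c['position'],c['orientation'])
print([(d['confidence'],d['point']) for d in optics.cut_out('wrist','file')])
E
```

```text
t 4.0 pos [ 0.5296 -0.126   0.249 ] yang 18.47 need shift [ 0.4 -1.  -0.9] turn tool z 0.0029 tilt [-1.8e-03 -3.0e-04 -1.0e+00] F [-1.33  0.44 -0.92] q [-0.33 -0.03  1.6  -0.    1.57 -0.65] open 0.09310740495290566
[ 0.50887907 -0.06386551  0.41455445] [-0.23735587 -0.03720199  0.32076188]
[(0.63, [280.2, 207.4])]
```

View pics/w1.png

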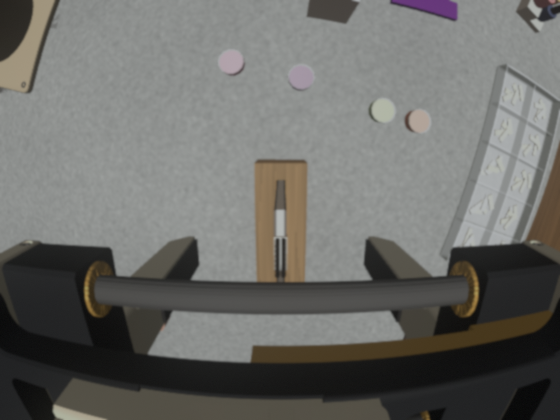

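```bash
cat >> h.py <<'E'
def fray(c,uv):
    K=np.array(c['K']);x=(uv[0]-K[0,2])/K[0,0];y=(uv[1]-K[1,2])/K[1,1];r=np.hypot(x,y)+1e-12
    d=np.array([x/r*np.sin(r),-y/r*np.sin(r),-np.cos(r)]);return np.array(c['position']),rot(c)@d
def fatz(c,uv,z):
    o,d=fray(c,uv);return o+d*(z-o[2])/d[2]
E
python3 - <<'E'
from h import *
w=cv2.imread('pics/w1.png');cv2.imwrite('pics/w1c.png',cv2.resize(w[150:290,220:340],None,fx=4.2,fy=4.2,interpolation=cv2.INTER_CUBIC))
c=cam('wrist')
for p,z in [((280,224),.188),((255,161),.05),((306,161),.05),((257,280),.05),((306,280),.05)]: print(p,fatz(c,p,z).round(4))
E
```

```text
(280, 224) [ 0.5285 -0.1253  0.188 ]
(255, 161) [ 0.4908 -0.1029  0.05  ]
(306, 161) [ 0.5453 -0.0846  0.05  ]
(257, 280) [ 0.5369 -0.2423  0.05  ]
(306, 280) [ 0.5948 -0.2228  0.05  ]
```

View pics/w1c.png

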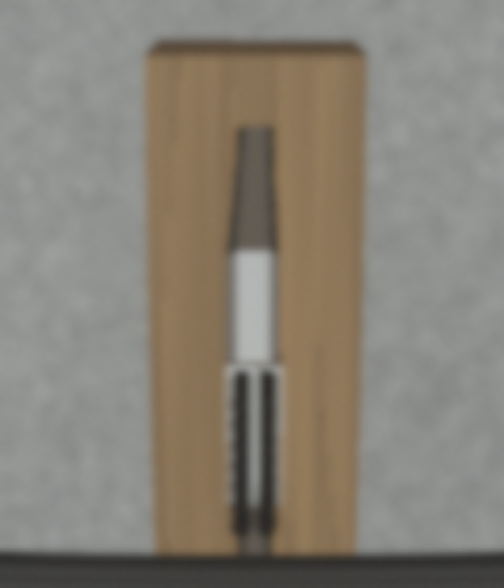

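Emit:
send_rows:
  targets:
    - [1, [0, -1, 20], 0.003]
    - [1, [0, 0, 30], 0]
    - [1, [0, 0, 30], 0]
    - [1, [0, 0, 20], 0]
    - [1, [0, 0, 8], 0]
    - [1, [0, 0, 0], 0]
    - [1, [0, 0, 0], 0]

```text
t: 4.85
tool_pos: [0.529, -0.1234, 0.1442]
orientation: [1.835, 2.548, 0.001]
force: [0.1, 0.4, 1.0]
opening: 0.0932
```

```bash
python3 where.py .5285 -.1255 18.3 .141
```

```text
t 4.85 pos [ 0.529  -0.1234  0.1442] yang 18.48 need shift [-1.8 -1.1  3.2] turn tool z 0.0032 tilt [ 1.9e-03 -6.0e-04 -1.0e+00] F [0.07 0.43 0.99] q [-0.32  0.02  1.74  0.    1.38 -0.65] open 0.09319322024878028
```

Emit:
send_rows:
  targets:
    - [1, [-1.5, -0.7, 3], 0.0]
    - [1, [0, 0, 0], 0]
    - [-1, [0, 0, 0], 0]
    - [-1, [0, 0, 0], 0]
    - [-1, [0, 0, 0], 0]
    - [-1, [0, 0, 0], 0]
    - [-1, [0, 0, 0], 0]
    - [-1, [0, 0, 0], 0]
    - [-1, [0, 0, 0], 0]
    - [-1, [0, 0, 0], 0]
  newtons: 15

```text
t: 5.85
tool_pos: [0.5281, -0.1253, 0.1396]
orientation: [-1.837, -2.549, 0.0]
force: [0.2, -0.6, 0.0]
opening: 0.0338
```

```bash
python3 where.py .5285 -.1255 18.3 .141
```

```text
t 5.85 pos [ 0.5281 -0.1253  0.1396] yang 18.45 need shift [-0.4  0.3 -1.4] turn tool z 0.0026 tilt [-0. -0. -1.] F [ 0.19 -0.65  0.05] q [-0.33  0.03  1.74 -0.    1.37 -0.65] open 0.03375428746441044
```

Emit:
send_rows:
  targets:
    - [-1, [0, 0, 0], 0]
    - [-1, [0, 0, 0], 0]
    - [-1, [0, 0, 0], 0]
    - [-1, [0, 0, 0], 0]
    - [-1, [0, 0, 0], 0]
    - [-1, [0, 0, 0], 0]
  newtons: 15

```text
t: 6.45
tool_pos: [0.5281, -0.1253, 0.1396]
orientation: [-1.837, -2.549, 0.0]
force: [0.5, 0.0, 1.0]
opening: 0.009
```

```bash
python3 where.py .5285 -.1255 18.3 .141
```

```text
t 6.45 pos [ 0.5281 -0.1253  0.1396] yang 18.45 need shift [-0.4  0.3 -1.4] turn tool z 0.0026 tilt [-0. -0. -1.] F [0.49 0.02 1.  ] q [-0.33  0.03  1.74 -0.    1.37 -0.65] open 0.009020829533206102
```

Gripped at 9.0 mm (the file's thickness). Next I lift straight up.

Emit:
send_rows:
  targets:
    - [-1, [0, 0, -5], 0]
    - [-1, [0, 0, -10], 0]
    - [-1, [0, 0, -15], 0]
    - [-1, [0, 0, -20], 0]
    - [-1, [0, 0, -20], 0]
    - [-1, [0, 0, -20], 0]
    - [-1, [0, 0, -20], 0]
    - [-1, [0, 0, -20], 0]
    - [-1, [0, 0, -10], 0]
    - [-1, [0, 0, 0], 0]
    - [-1, [0, 0, 0], 0]
  newtons: 20

```text
t: 7.55
tool_pos: [0.528, -0.1253, 0.2794]
orientation: [-1.837, -2.549, 0.0]
force: [0.3, -0.5, -0.7]
opening: 0.0089
```

```bash
python3 where.py .5045 .1627 9.7 .280
python3 - <<'E'
from h import *
c=cam('side','s3.png');w=cam('wrist','w3.png')
E
```

```text
t 7.55 pos [ 0.528  -0.1253  0.2794] yang 18.45 need shift [280.6  68.9  -0.6] turn tool z 0.1527 tilt [-2.e-04 -0.e+00 -1.e+00] F [ 0.28 -0.49 -0.74] q [-0.33 -0.04  1.56 -0.    1.63 -0.65] open 0.008912007804392297
```

View pics/s3.png

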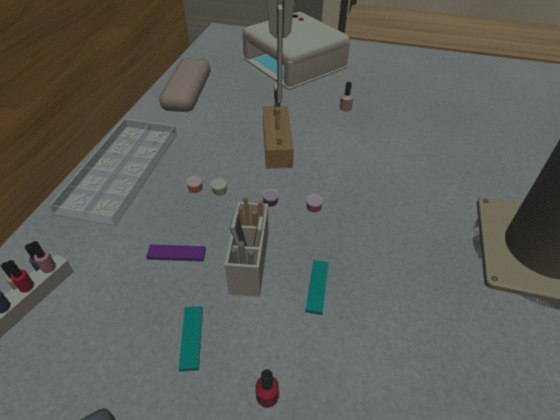

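Emit:
send_rows:
  targets:
    - [-1, [0, 0, 0], 0.077]
    - [-1, [0, 0, 0], 0.076]
    - [-1, [20, 2, 0], 0]
    - [-1, [35, 3, 0], 0]
    - [-1, [45, 4, 0], 0]
    - [-1, [45, 4, 0], 0]
    - [-1, [45, 4, 0], 0]
    - [-1, [45, 4, 0], 0]
    - [-1, [33, 3, 0], 0]
    - [-1, [20, 1, 0], 0]
    - [-1, [0, 0, 0], 0]
    - [-1, [0, 0, 0], 0]

```text
t: 8.85
tool_pos: [0.5038, 0.1628, 0.2786]
orientation: [-2.024, -2.402, 0.003]
force: [-0.3, -0.7, -0.7]
opening: 0.0088
```

```bash
python3 where.py .5045 .1627 9.7 .250
python3 - <<'E'
from h import *
for n in ['side','top','wrist']: cam(n,n+'4.png')
s=cv2.imread('pics/side4.png');t=cv2.imread('pics/top4.png');w=cv2.imread('pics/wrist4.png')
cv2.imwrite('pics/s4c.png',cv2.resize(s[100:310,160:340],None,fx=2.8,fy=2.8,interpolation=cv2.INTER_CUBIC))
cv2.imwrite('pics/w4c.png',cv2.resize(w[130:310,190:370],None,fx=3.3,fy=3.3,interpolation=cv2.INTER_CUBIC))
E
```

```text
t 8.85 pos [0.5038 0.1628 0.2786] yang 9.75 need shift [-0.2  0.7 28.6] turn tool z 0.0009 tilt [-1.6e-03 -8.0e-04 -1.0e+00] F [-0.32 -0.69 -0.68] q [ 0.22 -0.08  1.59 -0.    1.63  0.05] open 0.00882241969293942
```

View pics/s4c.png

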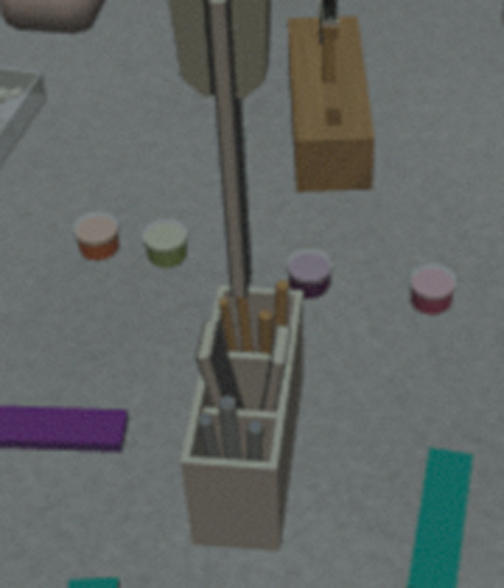

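View pics/w4c.png

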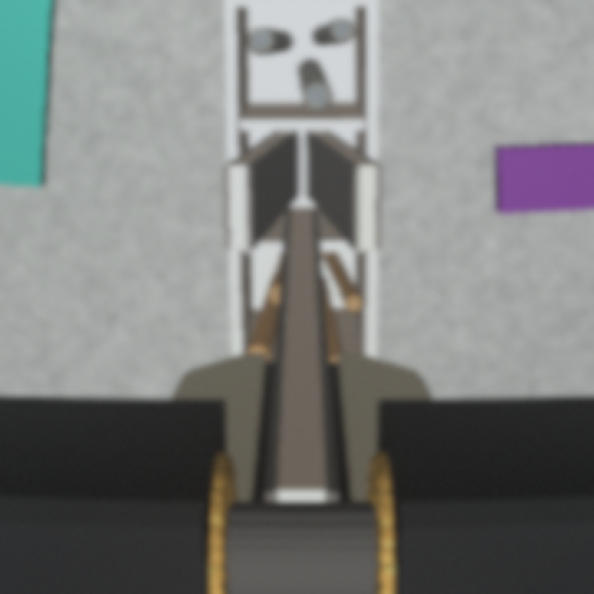

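Run:
```python
from h import *
c=cam('wrist');q=robot.read_state();M=R.from_rotvec(q['orientation']).as_matrix()
f=lambda a:np.array(a,float)/3.3+np.array((190,130))-.5
for n,p,z in [('file low end near',(302,208),.150),('rimL',(226,125),.08),('rimR',(379,125),.08),('rimL2',(233,340),.08),('rimR2',(373,340),.08),('divider top',(303,125),.08),('board in L',(249,205),.1),('board in R',(357,205),.1),('gapfloor',(305,200),.01)]:
    P=fatz(c,f(p),z);print(n,P.round(4),'tool',(M.T@(P-q['tool_pos'])*1000).round(1))
```

```text
file low end near [0.5026 0.1704 0.15  ] tool [  8.8  -0.3 129.4]
rimL [0.4744 0.1813 0.08  ] tool [ 24.3 -26.2 199.4]
rimR [0.526 0.19  0.08 ] tool [ 24.3  26.  199.4]
rimL2 [0.4885 0.1057 0.08  ] tool [-52.6 -24.9 199.4]
rimR2 [0.5379 0.114  0.08  ] tool [-52.6  25.1 199.4]
divider top [0.5004 0.1856 0.08  ] tool [2.420e+01 1.000e-01 1.994e+02]
board in L [0.487 0.159 0.1  ] tool [  0.2 -17.6 179.4]
board in R [0.5218 0.1649 0.1   ] tool [  0.2  17.7 179.4]
gapfloor [0.5077 0.1473 0.01  ] tool [-14.8   1.  269.4]
```

Emit:
send_rows:
  targets:
    - [-1, [1, 0, 10], 0]
    - [-1, [0, 0, 15], 0]
    - [-1, [0, 0, 15], 0]
    - [-1, [0, 0, 15], 0]
    - [-1, [0, 0, 15], 0]
    - [-1, [0, 0, 10], 0]
    - [-1, [0, 0, 8], 0]
    - [-1, [0, 0, 6], 0]
    - [-1, [0, 0, 6], 0]
    - [-1, [0, 0, 0], 0]

```text
t: 10.05
tool_pos: [0.5038, 0.1638, 0.179]
orientation: [-2.026, -2.401, 0.001]
force: [0.2, -0.0, -0.8]
opening: 0.0087
```

```bash
python3 where.py .5042 .1635 9.7 .1336
python3 - <<'E'
from h import *
for n in ['side','wrist']: cam(n,n+'5.png')
s=cv2.imread('pics/side5.png');w=cv2.imread('pics/wrist5.png')
a=cv2.resize(s[170:310,180:310],(400,430),interpolation=cv2.INTER_CUBIC)
b=cv2.resize(w[100:280,210:350],(340,430),interpolation=cv2.INTER_CUBIC)
cv2.imwrite('pics/c5.png',np.hstack([a,b]))
E
```

```text
t 10.05 pos [0.5038 0.1638 0.179 ] yang 9.69 need shift [-0.4  0.4 45.4] turn tool z -0.0002 tilt [-8.e-04 -2.e-04 -1.e+00] F [ 0.23 -0.02 -0.77] q [ 0.22 -0.04  1.73 -0.    1.45  0.05] open 0.008709047511333065
```

View pics/c5.png

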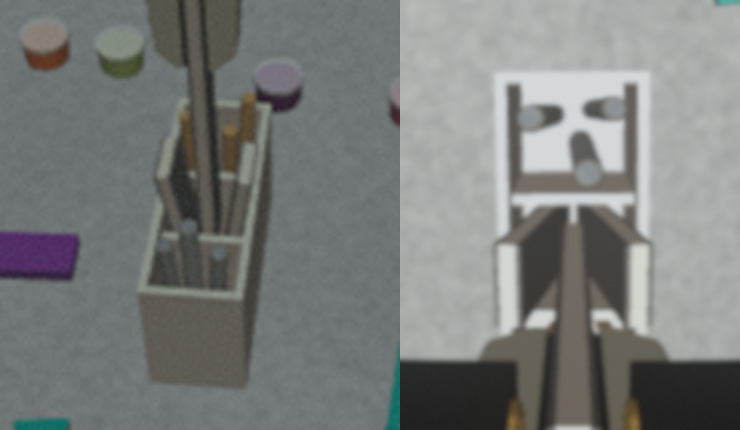

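The file's lower end is between the boards, centred in the V (side crop about (210,200), wrist crop about (573,225)). I'll go on down slowly.

Emit:
send_rows:
  targets:
    - [-1, [0, 0, 4], 0]
    - [-1, [0, 0, 4], 0]
    - [-1, [0, 0, 4], 0]
    - [-1, [0, 0, 4], 0]
    - [-1, [0, 0, 4], 0]
    - [-1, [0, 0, 4], 0]
    - [-1, [0, 0, 4], 0]
    - [-1, [0, 0, 3], 0]
    - [-1, [0, 0, 3], 0]
    - [-1, [0, 0, 3], 0]
    - [-1, [0, 0, 3], 0]
    - [-1, [0, 0, 0], 0]

```text
t: 11.35
tool_pos: [0.5038, 0.1637, 0.139]
orientation: [-2.026, -2.401, 0.001]
force: [-0.4, -0.2, -0.4]
opening: 0.0089
```

```bash
python3 where.py .5042 .1635 9.7 .1336
python3 - <<'E'
from h import *
for n in ['side','wrist']: cam(n,n+'6.png')
s=cv2.imread('pics/side6.png');w=cv2.imread('pics/wrist6.png')
a=cv2.resize(s[170:310,180:310],(400,430),interpolation=cv2.INTER_CUBIC)
b=cv2.resize(w[100:280,210:350],(340,430),interpolation=cv2.INTER_CUBIC)
cv2.imwrite('pics/c6.png',np.hstack([a,b]))
E
```

```text
t 11.35 pos [0.5038 0.1637 0.139 ] yang 9.68 need shift [-0.3  0.4  5.4] turn tool z -0.0003 tilt [-8.e-04 -2.e-04 -1.e+00] F [-0.41 -0.22 -0.42] q [ 0.22 -0.01  1.78 -0.    1.37  0.05] open 0.008873099141710302
```

View pics/c6.png

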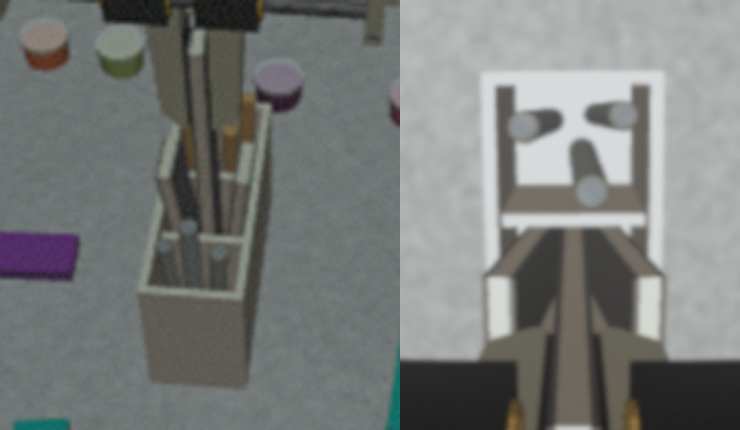

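Emit:
send_rows:
  targets:
    - [-1, [0, 0, 1], 0]
    - [-1, [0, 0, 1], 0]
    - [-1, [0, 0, 1], 0]
    - [-1, [0, 0, 1], 0]
    - [-1, [0, 0, 0], 0]

```text
t: 11.95
tool_pos: [0.504, 0.1638, 0.1354]
orientation: [-2.026, -2.401, 0.0]
force: [0.6, 0.6, -0.1]
opening: 0.0089
```

Emit:
send_rows:
  targets:
    - [-1, [0, 0, 1], 0]
    - [-1, [0, 0, 0], 0]

```text
t: 12.15
tool_pos: [0.5041, 0.1638, 0.1345]
orientation: [-2.026, -2.401, 0.0]
force: [0.1, 0.1, -0.8]
opening: 0.0087
```

Emit:
send_rows:
  targets:
    - [-1, [0, 0, 0.7], 0]
    - [-1, [0, 0, 0], 0]

```text
t: 12.35
tool_pos: [0.5041, 0.1638, 0.1338]
orientation: [-2.026, -2.401, 0.0]
force: [0.4, -0.3, -0.4]
opening: 0.0087
```

Emit:
send_rows:
  targets:
    - [-1, [0, 0, 0.7], 0]
    - [-1, [0, 0, 0], 0]

```text
t: 12.55
tool_pos: [0.5042, 0.1638, 0.1336]
orientation: [2.026, 2.401, 0.0]
force: [-2.3, -0.4, 3.3]
opening: 0.0087
```

Emit:
send_rows:
  targets:
    - [-1, [0, 0, 0.7], 0]
    - [-1, [0, 0, 0], 0]

```text
t: 12.75
tool_pos: [0.5043, 0.1639, 0.1336]
orientation: [2.026, 2.401, 0.001]
force: [-2.5, 0.1, 8.6]
opening: 0.0087
```

```bash
python3 where.py .5042 .1635 9.7 .1336
```

```text
t 12.75 pos [0.5043 0.1639 0.1336] yang 9.69 need shift [-0.4 -0.2 -0. ] turn tool z -0.0002 tilt [ 6.e-04  1.e-04 -1.e+00] F [-2.54  0.06  8.65] q [ 0.22 -0.    1.78 -0.    1.36  0.05] open 0.008653217528701166
```

Floor contact came at TCP z = 0.1336, exactly the predicted height, with 8.6 N upward. I ease off, release, and check.

Emit:
send_rows:
  targets:
    - [-1, [0, 0, -0.7], 0]
    - [-1, [0, 0, 0], 0]
    - [-0.6, [0, 0, 0], 0]
    - [-0.6, [0, 0, 0], 0]
    - [-0.6, [0, 0, 0], 0]
    - [-0.6, [0, 0, 0], 0]
    - [-0.6, [0, 0, 0], 0]

```text
t: 13.45
tool_pos: [0.5041, 0.1638, 0.1331]
orientation: [-2.026, -2.401, 0.0]
force: [0.8, 0.5, -1.1]
opening: 0.0192
```

```bash
python3 where.py .5042 .1635 9.7 .1336
python3 - <<'E'
from h import *
for n in ['side','wrist']: cam(n,n+'7.png')
s=cv2.imread('pics/side7.png');w=cv2.imread('pics/wrist7.png')
a=cv2.resize(s[170:310,180:310],(400,430),interpolation=cv2.INTER_CUBIC)
b=cv2.resize(w[100:280,210:350],(340,430),interpolation=cv2.INTER_CUBIC)
cv2.imwrite('pics/c7.png',np.hstack([a,b]))
E
```

```text
t 13.45 pos [0.5041 0.1638 0.1331] yang 9.68 need shift [-0.3  0.1 -0.5] turn tool z -0.0003 tilt [-2.e-04 -0.e+00 -1.e+00] F [ 0.82  0.52 -1.06] q [ 0.22 -0.    1.78 -0.    1.36  0.05] open 0.01924297962469926
```

View pics/c7.png

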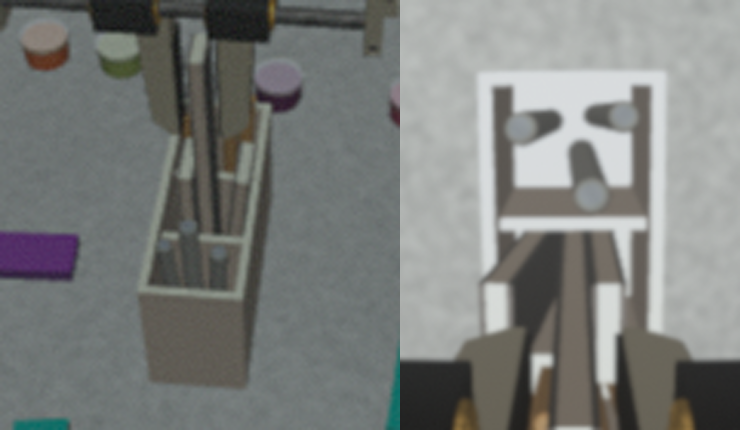

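After release the file stands. One board (left in the side crop, right in the wrist crop) has swung upright against the file. I open wider and check again before leaving.

Emit:
send_rows:
  targets:
    - [0, [0, 0, 0], 0]
    - [0, [0, 0, 0], 0]
    - [0, [0, 0, 0], 0]
    - [0, [0, 0, 0], 0]
    - [0, [0, 0, 0], 0]
    - [0, [0, 0, 0], 0]

```text
t: 14.15
tool_pos: [0.5041, 0.1638, 0.1332]
orientation: [2.026, 2.401, -0.0]
force: [0.2, -0.3, -1.0]
opening: 0.0465
```

```bash
python3 where.py .5042 .1635 9.7 .1336
python3 - <<'E'
from h import *
for n in ['side','wrist']: cam(n,n+'8.png')
s=cv2.imread('pics/side8.png');w=cv2.imread('pics/wrist8.png')
a=cv2.resize(s[170:310,180:310],(400,430),interpolation=cv2.INTER_CUBIC)
b=cv2.resize(w[100:280,210:350],(340,430),interpolation=cv2.INTER_CUBIC)
cv2.imwrite('pics/c8.png',np.hstack([a,b]))
E
```

```text
t 14.15 pos [0.5041 0.1638 0.1332] yang 9.69 need shift [-0.3  0.  -0.4] turn tool z -0.0002 tilt [ 0. -0. -1.] F [ 0.2  -0.3  -1.01] q [ 0.22 -0.    1.78 -0.    1.36  0.05] open 0.04648670207889896
```

View pics/c8.png

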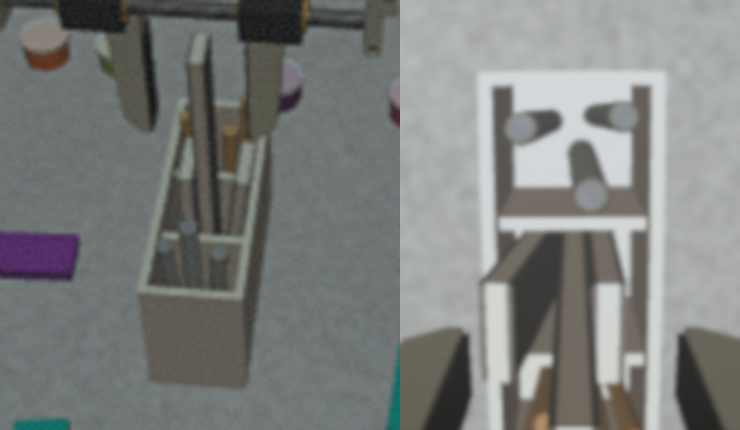

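Nothing moved as the fingers opened. I retreat straight up.

Emit:
send_rows:
  targets:
    - [0, [0, 0, -5], 0]
    - [0, [0, 0, -15], 0]
    - [0, [0, 0, -25], 0]
    - [0, [0, 0, -30], 0]
    - [0, [0, 0, -30], 0]
    - [0, [0, 0, -20], 0]
    - [0, [0, 0, 0], 0]

```text
t: 14.95
tool_pos: [0.5062, 0.1643, 0.2637]
orientation: [2.023, 2.397, 0.01]
force: [-0.3, 0.4, 1.0]
opening: 0.0464
```

Emit:
send_rows:
  targets:
    - [0, [-40, 0, 0], 0]
    - [0, [-40, 0, 0], 0]
    - [0, [-40, 0, 0], 0]
    - [0, [-40, 0, 0], 0]
    - [0, [-20, 0, 0], 0]
    - [0, [0, 0, 0], 0]
    - [0, [0, 0, 0], 0]
    - [0, [0, 0, 0], 0]

```text
t: 15.75
tool_pos: [0.5341, -0.0126, 0.258]
orientation: [-2.025, -2.401, -0.0]
force: [-0.1, -0.2, 0.2]
opening: 0.0466
```

Run:
```python
from h import *
s=cam('side','side9.png');t=cam('top','top9.png');print(robot.read_state()['t'])
a=cv2.resize(s['color'][150:310,180:310,::-1],(390,480),interpolation=cv2.INTER_CUBIC)
b=cv2.resize(t['color'][150:250,180:280,::-1],(400,480),interpolation=cv2.INTER_CUBIC)
cv2.imwrite('pics/c9.png',np.hstack([a,b]))
C=np.array([.5045,.1635]);a=np.radians(9.7)
print('pred top side/top',proj(s,[*C,.182]),proj(t,[*C,.182]))
for n in('side','top'):print([(d['confidence'],d['point']) for d in optics.cut_out(n,'file')])
```

```text
15.85
pred top side/top [[244.86999209 185.87533991]] [[220.32165279 195.10965518]]
[(0.79, [243.4, 210.5])]
[(0.59, [226.8, 197.8])]
```

View pics/c9.png

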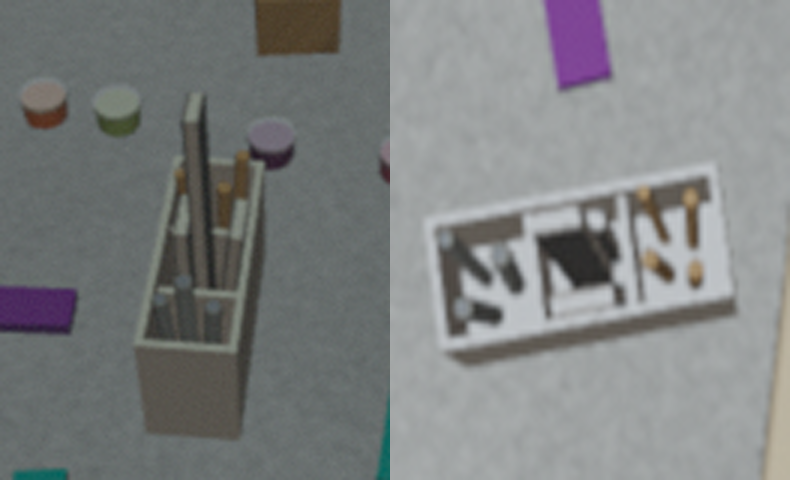

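Run:
```python
import cv2,numpy as np
t=cv2.imread('pics/top9.png');s=cv2.imread('pics/side9.png')
a=cv2.resize(t[180:230,200:255],(440,400),interpolation=cv2.INTER_CUBIC);b=cv2.resize(s[175:255,220:275],(330,480),interpolation=cv2.INTER_CUBIC)[:400]
cv2.imwrite('pics/c10.png',cv2.convertScaleAbs(np.hstack([a,b]),alpha=1.3))
```

```text
(no output)
```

View pics/c10.png

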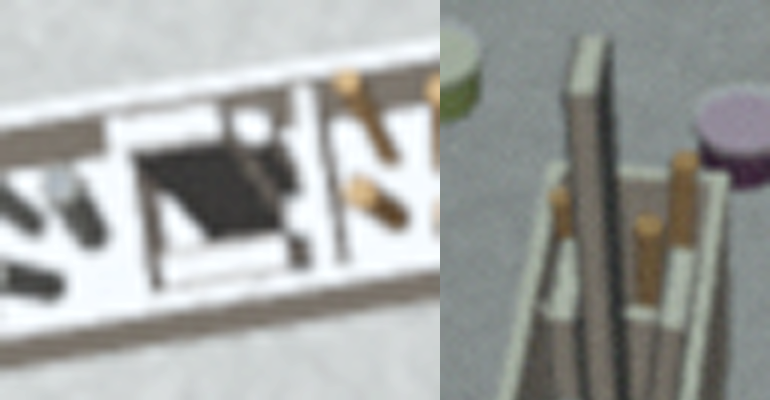

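The file's top end is at (220.6,196) in the top view. Standing plumb on the floor it should be at (220.3,195.1), so it is upright. Both boards stand in the compartment, so I hand in.

```bash
python3 -c "
from h import *
print(ticket.close_job())"
```

```text
the job is handed in; nothing more can be done
None
```

The long nail file is out of the stand and stands upright on the floor of the caddy's middle compartment, between the two short boards. I handed the job in at about 16 s.

- **Set down before release:** floor contact came at the predicted tool height of 0.1336 m with 8.6 N upward. I eased off slightly, then let go.
- **Final check:** after the arm had backed away, the file's top was within about 1 pixel of where an upright file should show in the top view. In the side view it was a few pixels off at a rough reading.
- **Boards:** both still stand in the middle compartment. On release one of them moved from leaning on the rim to standing nearly upright beside the file.
- **Look-alikes:** I left the purple and turquoise ones alone.

No check failed or disagreed.

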